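Hang the rinsed tube adapter on its slanted drying peg

TASK

Take the taller of the two rinsed tube adapters by its square stem and hang it, mouth first, on the slimmer of the two slanted drying pegs: thread it on along the peg, then push it down past the sprung grip until its mouth sits fully home on the black collar, wherever that is clamped. Press it there with a steady push of about 10 N for a second, never forcing it (stay well below 25 N), then let go and leave it seated. Leave the short adapter, the amber bottle, the beaker and the small vials where they are.

Things in the scene. Friction and masses are not known exactly. Their poses are not given: they have to be found in the camera images.
- adapter: the taller grey plastic tube adapter, standing mouth down on the black drip mat: round body 44 mm across, 75 mm high, with a square stem 26 x 26 mm, 40 mm high on top (115 mm overall). Its bore, 20 mm across and 69 mm deep, opens underneath. Origin: centre of the mouth (underside); z runs up the bore axis to the stem; x and y are square to the stem's faces. 100 to 190 g
- slim_peg: slim steel peg of one drying stand, 17 mm across, 60 mm long, its last 10 mm tapering to 8 mm; leans 35 degrees from upright. Origin: on its axis at its root, about 73 mm above the table, wherever the collar stands; z runs up and out along the peg (tip at z = 60 mm), y is level, x points to the peg's upper side
- grip_pad_crest (a point): crest, as it stands before pressing, of the sprung steel pad on the slim peg's underside (its -x side), about 4.5 mm proud of the peg from z = 17 to 31 mm along it, ramping flush by 47 mm. The bore pushes it in as it passes: the adapter slides on freely at first, then stiffly (a few newtons, varying); it does not slide home by its own weight, nor back off
- slim_peg_stop: the stop at the slim peg's root: a steel flange 32 mm across carrying a black collar, 50 mm across, 11 mm thick with the rubber cushion on it, clamped round the peg. The cushion's upper face stands 0 to 12 mm up the peg, differently each time and not measured: feel for it. The collar stays put; the cushion gives 1 mm per 8 N, at most 3 mm. Origin and axes: those of the peg, not of the collar
- slim_stand: the fixed drying stand carrying the slim peg, bolted down: a grey foot 130 x 100 x 18 mm with a leaning steel column. Origin: centre of the foot's underside. The peg leans towards the foot's -x
- thick_peg: the thick peg (28 mm across, 60 mm long, same lean and a like stop and collar) of the other, similar stand: too thick for the adapter's bore. Origin and axes as for the slim peg
- short_adapter: the shorter grey adapter beside it on the mat, 44 mm across, 75 mm high over its round 20 mm stem: leave alone. Origin: centre of the underside
- reagent: amber bottle with a blue cap, 72 mm across, 150 mm high: leave alone. Origin: centre of the underside
- beaker: glass beaker, 68 mm across, 85 mm high: leave alone. Origin: centre of the underside
- vial_a: small capped vial, 22 mm across, 36 mm high: leave alone. Origin: centre of the underside
- vial_b: a second such vial: leave alone

How it is judged:
On the way, in this order (a step that is already met when the one before it is completed fails the run):
1. the adapter is threaded on the slim peg, in line with it, mouth 20 to 50 mm above the peg's root (z of adapter in the frame of slim_peg between 0.02 and 0.05 m and x of adapter in the frame of slim_peg between -0.008 and 0.008 m and y of adapter in the frame of slim_peg between -0.008 and 0.008 m and angle between the z axis of adapter and the z axis of slim_peg, either way round below 0.15 rad), for 0.1 s.
2. the adapter, on the slim peg, is pressed on the collar with at least 4 N for 0.5 s (contact force between adapter and slim_peg_stop above 4 N and z of adapter in the frame of slim_peg below 0.014 m and x of adapter in the frame of slim_peg between -0.004 and 0.004 m and y of adapter in the frame of slim_peg between -0.004 and 0.004 m), for 0.5 s.
At the end, for the whole second after the job is handed in: The adapter sits at rest on the slim peg, stem outward, its mouth bearing on the collar (touching it, and so at most 14 mm above the peg's root), within 4 mm of the peg's axis each way and in line with the peg to 0.06 rad (z of adapter in the frame of slim_peg below 0.014 m and contact force between adapter and slim_peg_stop above 0.1 N and x of adapter in the frame of slim_peg between -0.004 and 0.004 m and y of adapter in the frame of slim_peg between -0.004 and 0.004 m and angle between the z axis of adapter and the z axis of slim_peg, either way round below 0.06 rad and angle between adapter's own z axis and vertical below 0.8 rad and linear speed of adapter below 0.01 m/s).
It fails at once if the adapter is pressed on the collar with more than 25 N (contact force between adapter and slim_peg_stop above 25 N).
It fails at once if the adapter is jammed or rammed on the slim peg or its stand (all contacts, the pad's squeeze of some 10 N included, over 40 N) (contact force between adapter and slim_stand above 40 N).
It fails at once if the short adapter, amber bottle, beaker or a vial is shifted more than 20 mm (distance of any of short_adapter, reagent, beaker, vial_a, vial_b from where it was at the start of the episode above 0.02 m).
It also fails if it takes over 58 s, if anything falls off the work surface, if the arm or the gripper's body presses on something with over 40 N, if the wrist force passes 120 N, or if a joint passes its speed limit or range.

ROBOT

A 7-joint arm with a two-finger parallel gripper is mounted at the origin on the work surface. World frame = base frame: x ahead of the robot, y to its left, z up, the work surface at z = 0. Lengths are in m, angles in rad, forces in N, time in s.
With the tool pointing down it reaches from about 0.425 to 0.875 m from the base axis. Payload 4.7 kg.
Tool frame: the origin (TCP) lies at the very end of the fingers, on their centre line; the grasp point (between the pads) lies 19 mm behind it; z points along the fingers, y is the line along which they close (so a half turn about z gives the same grasp; the last joint's range is limited). The gripper opens to 87 mm and grips with 3 to 60 N. Pads are 19 mm wide; open, the fingers measure 117 mm over their backs; the gripper's body (75 mm by 190 mm) begins 51 mm behind the grasp point.
Start: joints at [-1.292, 0.321, -0.07, 1.45, 0.023, 1.371, -0.057], TCP at [0.17, 0.627, 0.223] pointing down, gripper open.
Joint ranges: [-2.86, 2.86], [-0.3, 2.09], [-1.38, 1.24], [0.06, 2.45], [-1.56, 4.7], [0.09, 2.05], [-2.69, 2.69]. Speed limits (rad/s): [2.57, 2.57, 3.14, 3.14, 3.14, 3.14, 3.14].

INTERFACE

Orientations are given as a rotation vector (axis times angle).
In Python, from bench import ctrl, get_image, job gives the robot as it stands.
- The arm moves only by the shell command python3 -m crank 'ROWS' [FORCE]. ROWS is JSON, a list that holds one entry, the list of rows, each a list of 5 numbers: the shift along the tool's x, y, z in mm, then the turn about the tool's z in rad, then the closure, from -1 (fully open) to 1 (shut), so that 0 is half open. A call has 1 to 10 rows; each row shifts and turns the commanded pose from where the row before left it, along the tool's axes as they then stand; what a row does not reach is not made up. A row lasts 1/12 s, in which the tool goes at most 41.7 mm and 7.16 degrees, less where a joint would pass 70% of its speed; a pose out of reach is approached as far as the arm can. A call with a gripper value outside its range is refused whole. The fingers move at their own pace and stop on an object; FORCE is the grip in N (left out, the last holds). Time passes only in rows, so rows that do not move let the fingers close. It gives the time, the measured TCP pose, the force, the opening and the grip force at its end, in the units of the state.
- ctrl.get_state(): the state, without advancing time (a new reading comes with each control period).
- get_image(name): name is "side" or "top"; returns a dict with "pixels" (384x512x3 uint8, red, green, blue), "fx", "fy", "cx", "cy" (pixels), "k1" (the pictures are not rectified: a ray, as slopes to the right and down, at radius r is drawn at 1 + k1 r^2 times it, then the intrinsics apply), "T" (4x4, takes a point from camera to world coordinates). Camera axes: x right, y down, z forward; pixel columns grow to the right and rows downward; lengths in m; the calibration is good to about 2 mm. A picture is of the moment at which its call begins. There is no depth.
- job.close_job(): hands the job in; it is judged then, once.
The state is a dict: "time": time; "joint_positions": joint angles; "qd": joint speeds; "joint_torque": joint torques, N m; "position": TCP position; "tool_rot": TCP orientation; "ft_force": force on the tool from outside, world axes, zero at the start; "torque": the same for the moment, N m; "grip_width": opening from 0.0 (shut) to 1.0 (fully open); "grip_force": force on a finger pad.
Only numpy, scipy, OpenCV 4.12 (cv2) and the standard library are available. Lean on these libraries where they do the work, as an engineer would, in place of code of your own. Each camera call takes 0.05 s, during which the arm holds its last target. There are 200 camera calls.

## Working session

There is one attempt and no reset: what is moved stays moved. The work goes in short steps, Python scripts to look and compute and a shell command to move; the robot and the scene stay as the last step left them, time stands still between calls to the robot, and variables do not carry over. Pictures are saved under pics/ and viewed, at most 10 in all, crops included, and the job is handed in when it is done.

```bash
ls; mkdir -p pics; python3 - <<'E'
from bench import ctrl,get_image
import cv2,numpy as np
s=ctrl.get_state();print({k:np.round(v,3).tolist() for k,v in s.items()})
for n in("side","top"):
    d=get_image(n);cv2.imwrite(f"pics/{n}0.png",cv2.cvtColor(d["pixels"],cv2.COLOR_RGB2BGR))
    print(n,d["fx"],d["fy"],d["cx"],d["cy"],d["k1"],np.round(d["T"],4).tolist())
E
```

```text
pics
{'time': 0.0, 'joint_positions': [-1.292, 0.322, -0.07, 1.452, 0.023, 1.371, -0.057], 'qd': [0.0, 0.0, 0.001, -0.0, -0.0, 0.002, -0.0], 'joint_torque': [-0.0, -49.129, -0.404, -31.253, -0.064, 0.044, 0.0], 'position': [0.17, 0.627, 0.221], 'tool_rot': [-0.415, -3.114, 0.003], 'ft_force': [0.112, 0.842, 0.461], 'torque': [-0.028, 0.027, -0.019], 'grip_force': 0.0, 'grip_width': 0.998}
side 355.2216462743589 355.2216462743589 254.87333126326985 195.13808401003024 -0.0006374123036674743 [[0.9957, -0.0589, 0.0719, 0.5116], [-0.0929, -0.6219, 0.7776, -0.5926], [-0.0011, -0.7809, -0.6247, 0.5529], [0.0, 0.0, 0.0, 1.0]]
top 389.7105297169161 389.7105297169161 256.50595062518465 194.71429164421176 -0.029632297952841228 [[0.0209, -0.9823, 0.1862, 0.3962], [-0.9998, -0.0193, 0.0103, -0.0078], [-0.0065, -0.1864, -0.9825, 0.9664], [0.0, 0.0, 0.0, 1.0]]
```

View pics/side0.png

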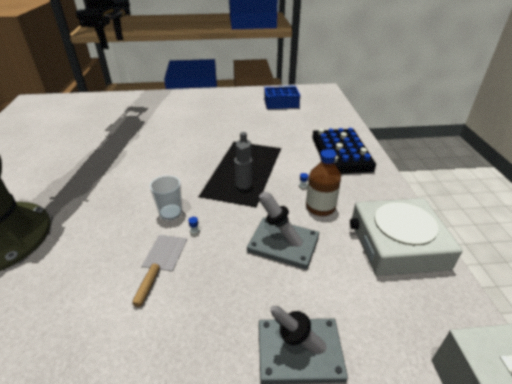

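View pics/top0.png

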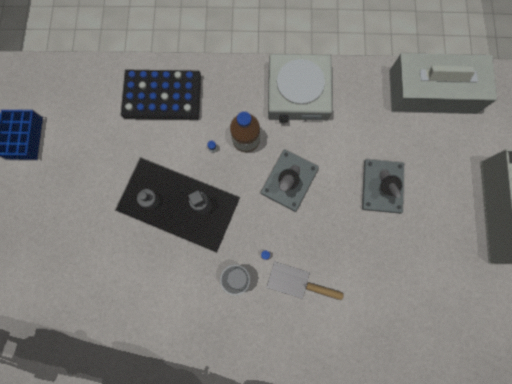

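The pictures show the adapters on the mat: top view (147,198) and (199,200), the latter with a square stem. Stands are at top (290,181) and (384,186), side (285,240) and (302,345). I'll zoom in on these in one montage.

```bash
python3 - <<'E'
import cv2,numpy as np
t=cv2.imread("pics/top0.png");s=cv2.imread("pics/side0.png")
c=lambda im,x,y,w=80,h=60:cv2.resize(im[y:y+h,x:x+w],(400,300),interpolation=cv2.INTER_CUBIC)
cv2.imwrite("pics/m0.png",np.vstack([np.hstack([c(t,165,170),c(t,250,150)]),np.hstack([c(t,345,155),c(s,243,185,107,80)])]))
cv2.imwrite("pics/m1.png",np.hstack([c(s,250,300,107,80),c(s,200,125,107,80)]))
E
```

```text
(no output)
```

View pics/m0.png

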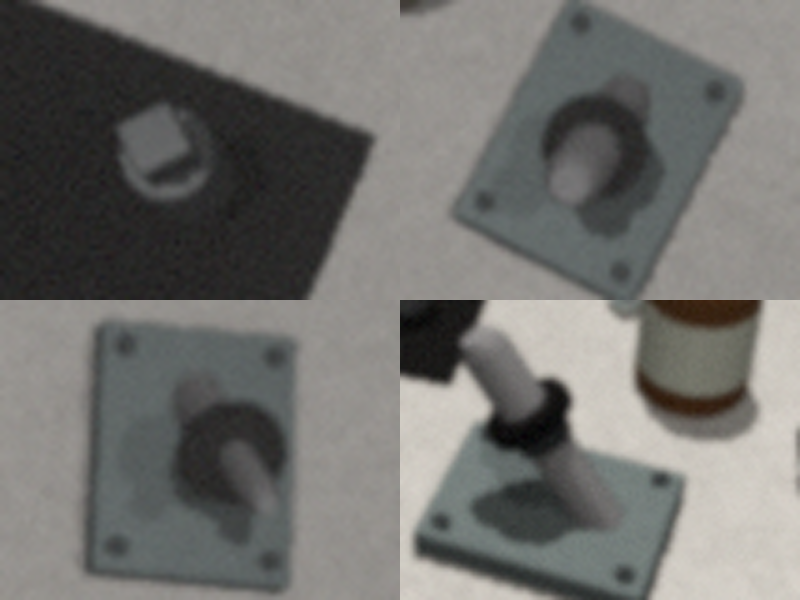

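View pics/m1.png

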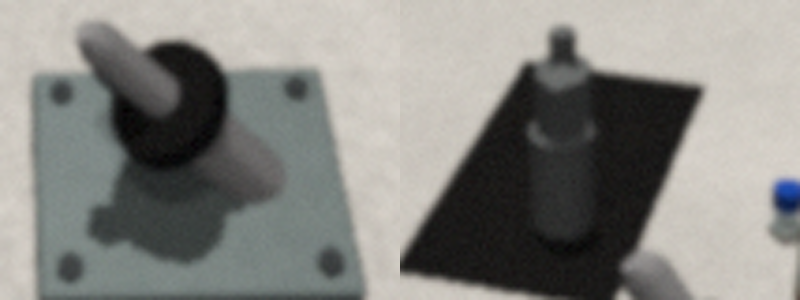

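The montage shows the slim peg is on the right-hand stand in the top view: tip about (398,197), with a bigger collar-to-peg ratio than the other. The square stem top is at about (196,198). Next I'll cast rays from the two views and check them against known sizes.

```bash
cat > h.py <<'E'
import cv2,numpy as np
from bench import ctrl,get_image
def rays(d,px):
    K=np.array([[d["fx"],0,d["cx"]],[0,d["fy"],d["cy"]],[0,0,1.]])
    u=cv2.undistortPoints(np.array(px,float).reshape(-1,1,2),K,np.array([d["k1"],0,0,0,0.]))[:,0]
    T=np.array(d["T"]);return T[:3,3],np.c_[u,np.ones(len(u))]@T[:3,:3].T
def onz(d,px,z):
    o,r=rays(d,px);return o+r*((z-o[2])/r[:,2])[:,None]
def tri(d1,p1,d2,p2):
    o1,r1=rays(d1,[p1]);o2,r2=rays(d2,[p2]);a=np.c_[r1[0],-r2[0]]
    t=np.linalg.lstsq(a,o2-o1,rcond=None)[0];A=o1+r1[0]*t[0];B=o2+r2[0]*t[1]
    return (A+B)/2,np.linalg.norm(A-B)
E
python3 - <<'E'
from h import *
np.set_printoptions(precision=4,suppress=True)
S=get_image("side");T=get_image("top")
bt=onz(T,[(370,164),(400,166.4),(368.4,204),(398.6,207.4)],.019)
bs=onz(S,[(266.3,324.8),(329.1,323.5),(268.7,371.2),(338.5,369.9)],.019)
print("bolts top",bt[:,:2].tolist(),bt.mean(0));print("bolts side",bs[:,:2].tolist(),bs.mean(0))
print("tip",tri(T,(398,197),S,(275.4,310)), onz(T,[(398,197)],.122),onz(S,[(275.4,310)],.122))
# foot by colour
for n,d,box in(("top",T,(350,150,415,220)),("side",S,(245,300,355,384))):
    im=cv2.cvtColor(d["pixels"],cv2.COLOR_RGB2HSV);x0,y0,x1,y1=box
    print(n,[im[y,x].tolist() for x,y in ((375,200),(355,215),(398,197))] if n=="top" else [im[y,x].tolist() for x,y in((270,345),(250,310),(275,310),(295,330))])
g=cv2.cvtColor(T["pixels"],cv2.COLOR_RGB2GRAY)
print(g[180:216:2,184:218:2])
E
```

```text
bolts top [[0.659944911089043, -0.2815753753272551], [0.6552758582452769, -0.35704645495917114], [0.5578903760178888, -0.2741707963592102], [0.5508444003467499, -0.34854951295749875]] [ 0.606  -0.3153  0.019 ]
bolts side [[0.5599903373348918, -0.2712864885209705], [0.663874457878471, -0.27867642744075], [0.554604811482632, -0.3469049162350171], [0.6583561270094608, -0.3547245337388795]] [ 0.6092 -0.3129  0.019 ]
tip (array([ 0.5618, -0.3118,  0.1204]), np.float64(0.008410524030251087)) [[ 0.5572 -0.3113  0.122 ]] [[ 0.5658 -0.3121  0.122 ]]
top [[93, 22, 106], [15, 10, 148], [70, 7, 108]]
side [[80, 17, 139], [17, 17, 208], [0, 6, 127], [0, 6, 41]]
[[ 42  39  37  35  43  48  66  97 129 141 144 143 142 147 144 141 143]
 [ 42  40  41  39  41  44  44  47  55  81 123 134 142 146 141 144 144]
 [ 42  40  33  40  41  37  40  41  41  39  46  63 101 133 133 143 144]
 [ 39  40  40  40  38  42  39  43  40  43  38  39  46  54  76 115 134]
 [ 36  35  36  43  41  43  37  43  41  40  39  43  41  40  42  47  62]
 [ 38  35  40  39  37  39  55  60  45  36  38  38  42  42  40  44  43]
 [ 38  38  37  41  54  76  94  90  60  65  43  41  42  41  40  36  45]
 [ 41  36  48  81  95  96  98  97  76  65  57  43  42  41  43  40  41]
 [ 39  39  60  99 100 101  98 100  94  59  59  53  35  40  40  37  40]
 [ 34  38  44  90 103  99 100 102 103  79  53  58  44  33  31  37  41]
 [ 41  42  52  79 101  98 100 100  94  66  49  57  43  37  33  33  33]
 [ 33  40  50  90  96 103  95  73  48  48  48  61  41  39  38  36  35]
 [ 33  37  41  86  86  75  53  40  44  53  70  64  45  45  34  33  34]
 [ 38  36  37  56  91  74  53  60  66  79  90  57  41  44  32  35  33]
 [ 35  35  38  38  57  85  94  97  96  79  52  38  44  40  35  34  32]
 [ 39  31  33  30  41  48  53  54  52  47  44  45  41  39  32  33  34]
 [ 40  31  37  34  37  38  36  44  45  41  46  42  37  36  33  44  41]
 [ 38  37  37  37  40  38  38  38  41  38  37  41  34  36  39  41  36]]
```

```bash
python3 - <<'E'
import cv2,numpy as np
t=cv2.imread("pics/top0.png");s=cv2.imread("pics/side0.png")
c=lambda im,x,y:cv2.resize(cv2.normalize(im[y:y+40,x:x+40],None,0,255,cv2.NORM_MINMAX),(400,400),interpolation=cv2.INTER_LINEAR)
a=c(t,370,170);
a=cv2.convertScaleAbs(a,alpha=1.3)
cv2.imwrite("pics/m2.png",np.hstack([a,c(s,265,300)]))
E
```

```text
(no output)
```

View pics/m2.png

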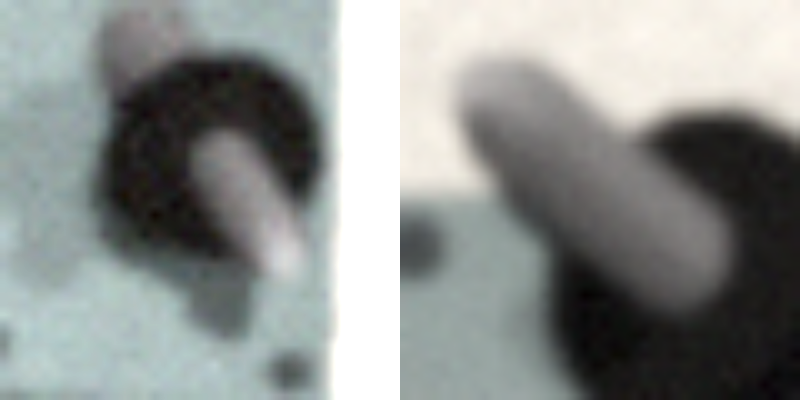

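```bash
python3 - <<'E'
from h import *
np.set_printoptions(precision=4,suppress=True)
S=get_image("side");T=get_image("top")
pt,ps=(398.2,196),(273.4,308.2)
print("tip",tri(T,pt,S,ps),onz(T,[pt],.122)[0],onz(S,[ps],.122)[0])
# adapter: stem top, body
g=cv2.cvtColor(T["pixels"],cv2.COLOR_RGB2GRAY)
m=np.zeros_like(g);m[186:214,184:212]=(g[186:214,184:212]>84)*255
m=cv2.morphologyEx(m,cv2.MORPH_OPEN,np.ones((4,4),np.uint8))
n,l,st,ce=cv2.connectedComponentsWithStats(m)
print(st,ce)
k=1+np.argmax(st[1:,4]);cn=cv2.findContours((l==k).astype(np.uint8),0,1)[0][0]
r=cv2.minAreaRect(cn);b=cv2.boxPoints(r);P=onz(T,b,.115);print(r,b.tolist());print(P,P.mean(0))
e=np.diff(np.r_[P,P[:1]],axis=0);print("edges",np.linalg.norm(e,axis=1),np.degrees(np.arctan2(e[:,1],e[:,0]))%90)
# montage-picked corners
P=onz(T,np.array([(117,130),(160,102),(190,148),(145,177)])/5+[164.5,169.5],.115);e=np.diff(np.r_[P,P[:1]],axis=0)
print(P.mean(0),np.linalg.norm(e,axis=1),np.degrees(np.arctan2(e[:,1],e[:,0]))%90)
# body rim circle z=.075 (left edge x,right edge x, bottom y)
print("rim",onz(T,np.array([(117,155),(212,155),(167,202)])/5+[164.5,169.5],.075))
# side body: left 529,right 596 at stem top shoulder
print("side",onz(S,np.array([[(529-400)/3.74+199.5,130/3.75+124.5],[(596-400)/3.74+199.5,130/3.75+124.5]]),.075))
E
```

```text
tip (array([ 0.5611, -0.3109,  0.1244]), np.float64(0.004103514739662701)) [ 0.5595 -0.3118  0.122 ] [ 0.5635 -0.309   0.122 ]
[[     0      0    512    384 196496]
 [   191    193     11     13    112]] [[255.5341 191.4958]
 [195.7143 198.8482]]
((196.0, 199.0), (12.0, 10.0), 90.0) [[191.0, 193.0], [201.0, 193.0], [201.0, 205.0], [191.0, 205.0]]
[[0.5586 0.1472 0.115 ]
 [0.559  0.1248 0.115 ]
 [0.5319 0.1236 0.115 ]
 [0.5315 0.1458 0.115 ]] [0.5452 0.1353 0.115 ]
edges [0.0224 0.0271 0.0222 0.0271] [1.1244 2.7167 1.1527 2.9907]
[0.5489 0.1375 0.115 ] [0.0227 0.0251 0.0236 0.025 ] [35.1826 34.977  34.7528 32.9786]
rim [[0.5483 0.1608 0.075 ]
 [0.5492 0.1165 0.075 ]
 [0.5267 0.1364 0.075 ]]
side [[0.5285 0.1485 0.075 ]
 [0.5725 0.1443 0.075 ]]
```

Measurements agree with the given sizes: adapter axis at (0.549, 0.138) with its stem faces at about 34.5°, and peg tip at (0.561, -0.311, 0.123) with lean azimuth about 176°. I'll turn the tool to face the stem, then travel over.

```bash
python3 -m crank '[[[0,0,0,-0.124,-1],[0,0,0,-0.124,-1],[0,0,0,-0.124,-1],[0,0,0,-0.124,-1],[0,0,0,-0.124,-1],[0,0,0,-0.124,-1],[0,0,0,-0.123,-1],[0,0,0,0,-1]]]'
python3 -m crank '[[[-2,-34,0,0,-1],[-2,-34,0,0,-1],[-2,-34,0,0,-1],[-2,-34,0,0,-1],[-2,-34,0,0,-1],[-2,-34,0,0,-1],[-2,-34,0,0,-1],[-2,-34,0,0,-1],[-2,-34,0,0,-1],[-2,-34,0,0,-1]]]'
python3 -m crank '[[[-2,-34,0,0,-1],[-2,-34,0,0,-1],[-2,-34,0,0,-1],[-2,-34,0,0,-1],[-2,-34,0,0,-1],[-2,-34,0,0,-1],[-2,-34,0,0,-1],[-1,-34,0,0,-1],[0,0,0,0,-1],[0,0,0,0,-1]]]'
cat >> h.py <<'E'
from scipy.spatial.transform import Rotation as Ro
def to(p):  # shift in tool axes (mm) from measured TCP to p
    s=ctrl.get_state();R=Ro.from_rotvec(s["tool_rot"]).as_matrix()
    print("t",round(s["time"],2),"pos",np.round(s["position"],4),"yaw y",round(np.degrees(np.arctan2(R[1,1],R[0,1])),1),"tilt z",np.round(R[:,2],3),"F",np.round(s["ft_force"],2),"w",round(s["grip_width"],3),round(s["grip_force"],1))
    print("shift mm",np.round(R.T@(np.array(p)-s["position"])*1000,1))
    return R
E
python3 -c "
from h import *
to((.549,.138,.084))
d=get_image('side');cv2.imwrite('pics/side1.png',cv2.cvtColor(d['pixels'],4))
print(np.round(ctrl.get_state()['joint_positions'],2))"
```

```text
time: 0.97
position: [0.1702, 0.6273, 0.2225]
tool_rot: [0.936, -2.999, 0.0]
ft_force: [0.3, -0.4, -0.5]
grip_width: 0.995
grip_force: 0.0
time: 1.8
position: [0.38, 0.3571, 0.2229]
tool_rot: [-0.926, 3.002, 0.001]
ft_force: [1.2, 0.7, 0.7]
grip_width: 1.002
grip_force: 0.0
time: 2.63
position: [0.5467, 0.1402, 0.2225]
tool_rot: [-0.919, 3.004, -0.001]
ft_force: [0.3, 0.6, -0.8]
grip_width: 1.004
grip_force: 0.0
t 2.63 pos [0.5467 0.1402 0.2225] yaw y 124.0 tilt z [ 0. -0. -1.] F [ 0.26  0.61 -0.8 ] w 1.004 0.0
shift mm [ -0.7  -3.1 138.5]
[-0.55  0.14  0.27  1.68 -0.04  1.33  1.9 ]
```

```bash
python3 -m crank '[[[-1,-3,20,0,-1],[0,0,25,0,-1],[0,0,25,0,-1],[0,0,25,0,-1],[0,0,24,0,-1],[0,0,15,0,-1],[0,0,4,0,-1],[0,0,0,0,-1]]]'
python3 -c "
from h import *
to((.549,.138,.084))
v=[]
for n,x,y in(('side',190,110),('top',150,150)):
    d=get_image(n);v.append(cv2.resize(cv2.cvtColor(d['pixels'],4)[y:y+100,x:x+100],(400,400),interpolation=2))
cv2.imwrite('pics/g0.png',np.hstack(v))"
```

```text
time: 3.35
position: [0.5466, 0.1423, 0.0835]
tool_rot: [0.933, -2.997, -0.001]
ft_force: [-0.0, 0.2, 0.4]
grip_width: 0.998
grip_force: 0.0
t 3.35 pos [0.5466 0.1423 0.0835] yaw y 124.6 tilt z [-0.003 -0.    -1.   ] F [-0.02  0.2   0.41] w 0.998 0.0
shift mm [ 0.5 -4.8 -0.5]
```

View pics/g0.png

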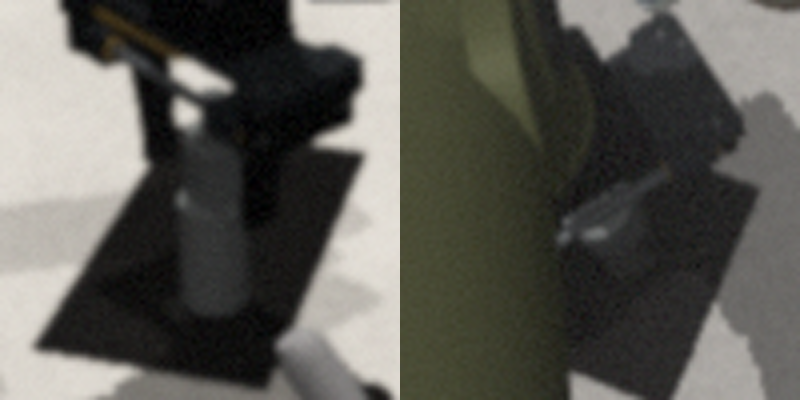

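The fingers straddle the stem and clear the body. I still have to correct 5 mm along y.

```bash
python3 -m crank '[[[0,-5,0,0,-1],[0,0,0,0,-1],[0,0,0,0,-1]]]'; python3 -c "
from h import *
to((.549,.138,.084))"
```

```text
time: 3.7
position: [0.552, 0.1365, 0.0857]
tool_rot: [-0.93, 2.999, 0.0]
ft_force: [0.3, 0.3, 0.4]
grip_width: 1.0
grip_force: 0.0
t 3.7 pos [0.552  0.1365 0.0857] yaw y 124.4 tilt z [ 0.002  0.001 -1.   ] F [0.27 0.35 0.39] w 1.0 0.0
shift mm [1.6 2.9 1.7]
```

```bash
python3 -m crank '[[[0,2,0,0,0],[0,0,0,0,0.3],[0,0,0,0,0.6],[0,0,0,0,1],[0,0,0,0,1],[0,0,0,0,1],[0,0,0,0,1],[0,0,0,0,1]]]' 10;  python3 -m crank '[[[0,0,0,0,1],[0,0,-10,0,1],[0,0,-20,0,1],[0,0,-30,0,1],[0,0,-40,0,1],[0,0,-35,0,1],[0,0,0,0,1]]]' 10; python3 -c "
from h import *
to((.549,.138,.084))
print(np.mean([ (get_image('top'),ctrl.get_state()['position'])[1] for _ in range(6)],0))"
```

```text
time: 4.37
position: [0.5499, 0.1384, 0.0845]
tool_rot: [-0.932, 3.0, 0.0]
ft_force: [0.6, -0.6, -0.1]
grip_width: 0.482
grip_force: 0.0
time: 4.95
position: [0.554, 0.1393, 0.2284]
tool_rot: [-0.927, 2.987, 0.001]
ft_force: [1.4, 1.0, -0.3]
grip_width: 0.298
grip_force: 10.0
t 4.95 pos [0.554  0.1393 0.2284] yaw y 124.5 tilt z [ 0.013  0.005 -1.   ] F [ 1.42  0.96 -0.26] w 0.298 10.0
shift mm [  6.8   2.2 144.3]
[0.5499664  0.1384748  0.22019276]
```

```bash
python3 -c "
from h import *
d=get_image('side');im=cv2.cvtColor(d['pixels'],4)
print(im.shape)
cv2.imwrite('pics/g1.png',cv2.resize(im[60:210,170:330],(800,750),interpolation=2)[:600])
to((0,0,0))
# project predicted mouth centre, stem top
T=np.array(d['T']);
for z in(-.084,-.009,.031):
    p=np.linalg.inv(T)@np.r_[.550,.1385,.2202+z,1];print(z,p[:2]/p[2]*d['fx']+[d['cx'],d['cy']])"
```

```text
(384, 512, 3)
t 5.3 pos [0.5489 0.1382 0.2179] yaw y 124.5 tilt z [-0.003 -0.001 -1.   ] F [-0.39  0.36 -1.8 ] w 0.298 10.0
shift mm [530.  196.9 219.6]
-0.084 [242.3718422  138.94350175]
-0.009 [241.58847121 109.07664515]
0.031 [241.13116669  91.64142141]
```

View pics/g1.png

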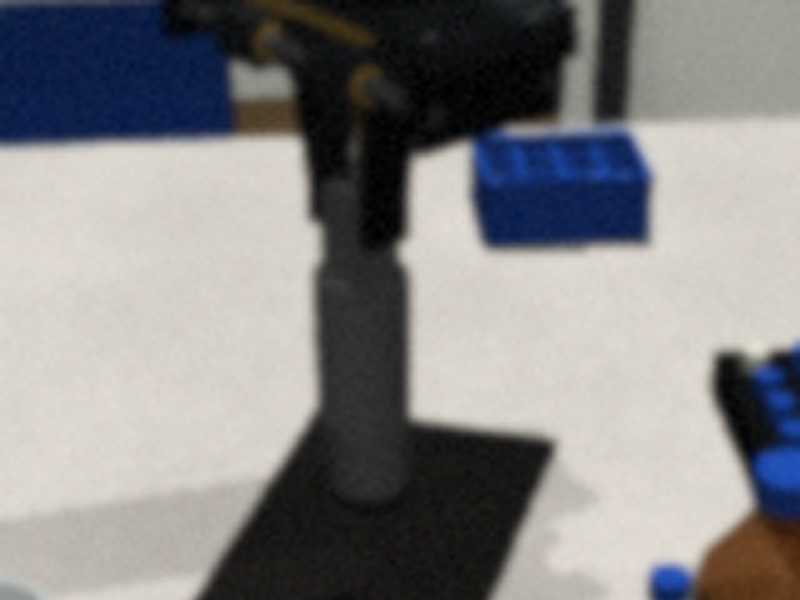

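The stem is held at the measured 26 mm width. The short adapter stands behind it in this view, so I'll check the hang near the peg. Next I raise the tool, turn the pivot axis level with the peg's y, and carry over.

```bash
python3 -m crank '[[[0,0,-5,0.112,1],[0,0,-5,0.112,1],[0,0,-5,0.112,1],[0,0,-5,0.112,1],[0,0,-5,0.112,1],[0,0,-5,0.112,1],[0,0,0,0,1]]]'
python3 -m crank '[[[-3,-15,0,0,1],[-3,-30,0,0,1],[-3,-32,0,0,1],[-3,-32,0,0,1],[-3,-32,0,0,1],[-3,-32,0,0,1],[-3,-32,0,0,1],[-3,-32,0,0,1],[-3,-32,0,0,1],[-3,-32,0,0,1]]]'
python3 -m crank '[[[-3,-32,0,0,1],[-3,-32,0,0,1],[-3,-32,0,0,1],[-3,-30,0,0,1],[-2,-16,0,0,1],[0,-5,0,0,1],[0,0,0,0,1],[0,0,0,0,1]]]'
cat >> h.py <<'E'
def avg(n=6):
    P=[];F=[]
    for _ in range(n):
        get_image("top");s=ctrl.get_state();P.append(s["position"]);F.append(s["ft_force"])
    p=np.mean(P,0);print("avg pos",np.round(p,4),"F",np.round(np.mean(F,0),2),"yaw");return p
E
python3 -c "
from h import *
avg();to((.561,-.311,.24))
print(np.round(ctrl.get_state()['joint_positions'],2))
d=get_image('side');im=cv2.cvtColor(d['pixels'],4)
e=get_image('top');im2=cv2.cvtColor(e['pixels'],4)
cv2.imwrite('pics/p0s.png',im);cv2.imwrite('pics/p0t.png',im2)
cv2.imwrite('pics/p0.png',np.hstack([cv2.resize(im[180:380,200:350],(450,600),interpolation=2),cv2.resize(im2[120:220,330:430],(350,350),interpolation=2)[:600].repeat(1,0) if 0 else cv2.copyMakeBorder(cv2.resize(im2[120:220,330:430],(350,350)),0,250,0,0,0)]))"
```

```text
time: 5.88
position: [0.5499, 0.1385, 0.2494]
tool_rot: [-0.114, -3.139, 0.0]
ft_force: [-0.0, 0.8, -1.5]
grip_width: 0.298
grip_force: 10.0
time: 6.72
position: [0.5582, -0.1653, 0.2485]
tool_rot: [-0.104, -3.139, -0.0]
ft_force: [-0.3, 1.2, -1.1]
grip_width: 0.294
grip_force: 10.0
time: 7.38
position: [0.5626, -0.3101, 0.2486]
tool_rot: [-0.106, -3.139, -0.003]
ft_force: [0.1, 0.3, -0.9]
grip_width: 0.298
grip_force: 10.0
avg pos [ 0.5632 -0.3096  0.2494] F [ 0.29  0.12 -1.02] yaw
t 7.68 pos [ 0.563  -0.3102  0.2497] yaw y 86.1 tilt z [ 0.     0.001 -1.   ] F [ 0.81  0.72 -0.48] w 0.296 10.0
shift mm [ 2.  -0.9  9.7]
[-0.03  0.33  0.63  1.45 -0.2   1.42  2.11]
```

View pics/p0.png

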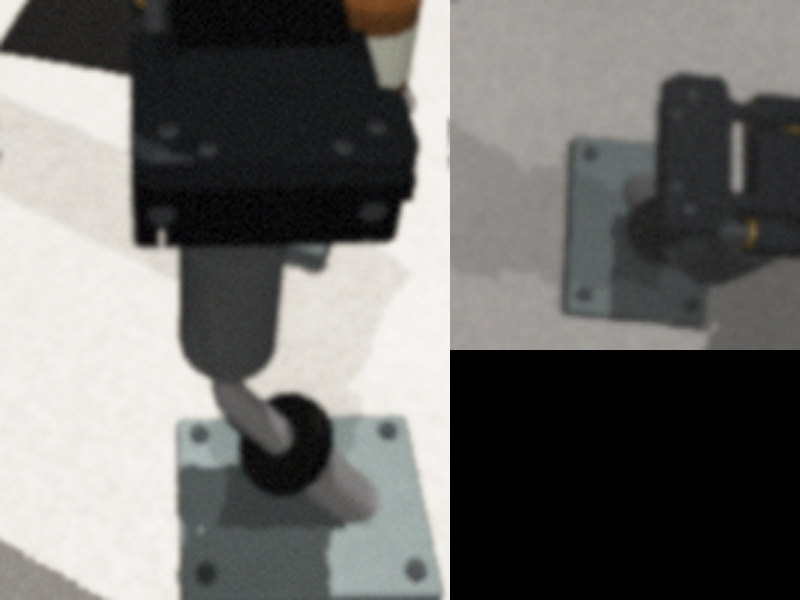

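The adapter hangs upright right over the peg tip; its front mouth rim is at side pixel (276,306). From that I'll work out the mouth height.

```bash
python3 -c "
from h import *
d=get_image('side')
im=cv2.cvtColor(d['pixels'],6);print(im[296:312,276], im[290,255:300])
for px in [(276,305.5),(276,306.5),(276,307.5)]:
    o,r=rays(d,[px]);r=r[0];h=r[:2]/np.linalg.norm(r[:2]);
    c=np.array([.563,-.3096]);f=c-.022*h
    t=((f-o[:2])@h)/(r[:2]@h);print(px,o+r*t)
"
```

```text
[59 57 60 59 58 60 59 58 56 61 59 63 78 89 94 96] [237 238 234 213 153  88  56  56  57  57  59  50  57  56  57  58  64  62
  62  58  60  58  61  60  59  58  55  57  56  59  59  53  52  54  52  58
  87 147 196 215 218 219 220 219 221]
(276, 305.5) [ 0.56243693 -0.33190411  0.16221341]
(276, 306.5) [ 0.56251311 -0.33192009  0.16005859]
(276, 307.5) [ 0.56258974 -0.33193621  0.15789098]
```

```bash
python3 -m crank '[[[-1,-1.5,8,0,1],[0,0,8,0,1],[0,0,8,0,1],[0,0,6,0,1],[0,0,5,0,1],[0,0,4,0,1],[0,0,0,0,1],[0,0,0,0,1]]]'
python3 -c "
from h import *
avg();to((.561,-.311,.21))
d=get_image('side');im=cv2.cvtColor(d['pixels'],4)
cv2.imwrite('pics/p1.png',cv2.resize(im[260:360,220:340],(720,600),interpolation=2))"
```

```text
time: 8.5
position: [0.5637, -0.3124, 0.2102]
tool_rot: [-0.109, -3.14, -0.002]
ft_force: [1.3, 1.3, -1.9]
grip_width: 0.299
grip_force: 10.0
avg pos [ 0.5636 -0.3126  0.2106] F [ 0.78  1.98 -1.16] yaw
t 8.8 pos [ 0.5636 -0.3127  0.2107] yaw y 86.0 tilt z [ 0.     0.001 -1.   ] F [ 1.09  2.09 -0.87] w 0.303 10.0
shift mm [2.7 1.5 0.7]
```

View pics/p1.png

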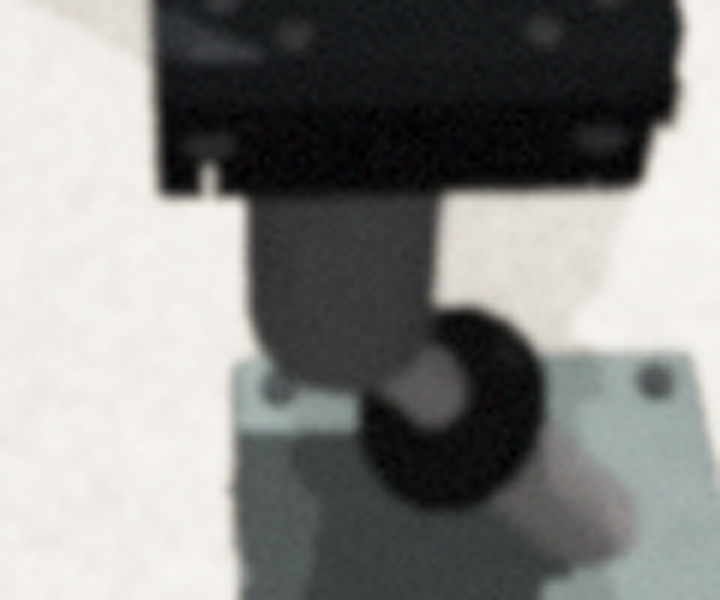

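The mouth rim now overlaps the peg tip, so the tip is inside or behind the mouth. There's a small sideways force (+y, 2 N), so I'll ease +y and read it again.

```bash
python3 -m crank '[[[0,2,0,0,1],[0,0,0,0,1],[0,0,0,0,1]]]'
python3 -c "
from h import *
avg()"
python3 -m crank '[[[0,2,0,0,1],[0,0,0,0,1],[0,0,0,0,1]]]'
python3 -c "
from h import *
avg()"
```

```text
time: 9.1
position: [0.5634, -0.3116, 0.2107]
tool_rot: [0.11, 3.14, -0.001]
ft_force: [0.3, 0.2, -0.9]
grip_width: 0.299
grip_force: 10.0
avg pos [ 0.5634 -0.3116  0.2106] F [ 0.36 -0.08 -0.88] yaw
time: 9.65
position: [0.5637, -0.3091, 0.2106]
tool_rot: [0.109, 3.14, -0.0]
ft_force: [0.5, -0.0, -1.3]
grip_width: 0.3
grip_force: 10.0
avg pos [ 0.5637 -0.3091  0.2105] F [ 0.13 -0.16 -0.93] yaw
```

```bash
for i in 1; do python3 -m crank '[[[0,3,0,0,1],[0,0,0,0,1],[0,0,0,0,1]]]'|grep -E "pos|ft"; done
python3 -c "
from h import *
avg(4)"
python3 -m crank '[[[0,3,0,0,1],[0,0,0,0,1],[0,0,0,0,1]]]'|grep -E "pos|ft"
python3 -c "
from h import *
avg(4)"
```

```text
position: [0.5639, -0.3068, 0.2108]
ft_force: [0.0, -2.6, -1.7]
avg pos [ 0.5639 -0.3068  0.2108] F [ 0.47 -2.08 -0.89] yaw
position: [0.5642, -0.3032, 0.2108]
ft_force: [-0.6, -2.8, 0.9]
avg pos [ 0.5641 -0.3032  0.2107] F [-0.32 -2.2   0.35] yaw
```

Contact at y=-0.3126 and -0.3068 brackets the bore around the tip, so the tip is inside and the true centre is at y ≈ -0.3097. I'll recentre and start swinging the adapter in the light grip around the tip.

```bash
python3 -m crank '[[[0,-3.5,0,0,1],[0,-3.3,0,0,1],[0,0,0,0,1],[0,0,0,0,1]]]' 8|grep -E "pos|ft"
python3 -m crank '[[[4.6,0,0.4,0,1],[4.7,0,0.4,0,1],[0,0,0,0,1],[4.6,0,0.8,0,1],[4.6,0,0.9,0,1],[0,0,0,0,1],[4.6,0,1.2,0,1],[4.5,0,1.3,0,1],[0,0,0,0,1],[0,0,0,0,1]]]' 8
python3 -c "
from h import *
avg(4);d=get_image('side');im=cv2.cvtColor(d['pixels'],4)
cv2.imwrite('pics/p2.png',cv2.resize(im[260:360,220:340],(480,400),interpolation=2))"
```

```text
position: [0.5637, -0.3092, 0.2101]
ft_force: [-0.1, -0.4, -0.4]
time: 12.02
position: [0.5355, -0.3079, 0.2054]
tool_rot: [-0.11, -3.139, -0.001]
ft_force: [0.4, 0.5, -0.1]
grip_width: 0.296
grip_force: 8.0
avg pos [ 0.5359 -0.3079  0.2054] F [-0.07 -0.41 -1.29] yaw
```

View pics/p2.png

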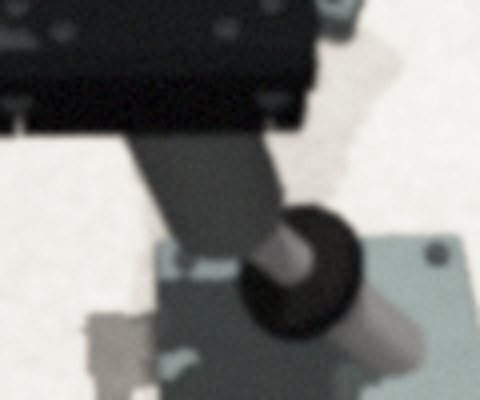

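The adapter is tilting toward the peg's lean with the tip in its mouth. The picture allowance is used up, so I'll go by forces and numbers from here and continue the swing to 35°.

```bash

python3 -m crank '[[[4.4,0,1.6,0,1],[4.4,0,1.7,0,1],[0,0,0,0,1],[4.3,0,2,0,1],[4.3,0,2.1,0,1],[0,0,0,0,1],[4.1,0,2.3,0,1],[4.1,0,2.5,0,1],[0,0,0,0,1],[0,0,0,0,1]]]'
python3 -c "
from h import *
avg(4)"
python3 -m crank '[[[3.9,0,2.7,0,1],[3.9,0,2.9,0,1],[0,0,0,0,1],[0,0,0,0,1]]]'
python3 -c "
from h import *
avg(4)"
```

```text
time: 13.1
position: [0.5099, -0.3061, 0.1931]
tool_rot: [-0.11, -3.139, -0.001]
ft_force: [-0.2, -0.3, -1.9]
grip_width: 0.299
grip_force: 8.0
avg pos [ 0.5103 -0.3061  0.1932] F [-0.07 -0.21 -1.47] yaw
time: 13.63
position: [0.5022, -0.3056, 0.1875]
tool_rot: [-0.11, -3.139, -0.001]
ft_force: [0.0, -0.4, -1.8]
grip_width: 0.295
grip_force: 8.0
avg pos [ 0.5025 -0.3056  0.1877] F [ 0.05 -0.18 -1.16] yaw
```

```bash

python3 -m crank '[[[-1.4,0,2,0,1],[-1.5,0,2.1,0,1],[0,0,0,0,1],[-1.4,0,2,0,1],[-1.5,0,2.1,0,1],[0,0,0,0,1],[0,0,0,0,1]]]'
cat > tilt.py <<'E'
from h import *
# side-view outline of the body below the gripper: edge lines -> tilt in the peg's vertical plane
d=get_image("side");g=cv2.GaussianBlur(cv2.cvtColor(d["pixels"],7),(3,3),0).astype(float)
p=avg(4)
s=ctrl.get_state();R=Ro.from_rotvec(s["tool_rot"]).as_matrix()
G=p-R[:,2]*.019;Ti=np.linalg.inv(np.array(d["T"]))
def proj(q):
    c=Ti@np.r_[q,1];return c[:2]/c[2]*d["fx"]+[d["cx"],d["cy"]]
for th in(25,30,35,40):
    ax=np.sin(np.radians(th))*R[:,0]+np.cos(np.radians(th))*-R[:,2]
    M=G-.110*ax;print(th,"mouth",np.round(proj(M),1),"shoulder",np.round(proj(G-.035*ax),1))
    n=np.cross(ax,(M-np.array(d["T"])[:3,3]));n/=np.linalg.norm(n)
    for k in(.05,.065,.08,.1):   # cross profile of brightness at distance k from grasp point
        c=G-k*ax;pr=[g[tuple(np.round(proj(c+n*w)[::-1]).astype(int))] for w in np.arange(-.04,.041,.004)]
        print("  ",k,np.int32(pr))
E
python3 tilt.py
```

```text
time: 14.42
position: [0.5086, -0.306, 0.1792]
tool_rot: [-0.109, -3.139, 0.0]
ft_force: [0.8, -0.5, -2.7]
grip_width: 0.301
grip_force: 8.0
avg pos [ 0.5085 -0.306   0.1795] F [ 0.4  -0.26 -1.66] yaw
25 mouth [266.9 318.3] shoulder [243.7 289.5]
   0.05 [214 212 169  61  26  26  27  27  24  22  20  12   9  11   9   9  24 122
 220 236 235]
   0.065 [223 221 191  91  62  27  20  21  12  17  26   8   9  22 120 204 221 225
 238 237 240]
   0.08 [222 215 138  84  83  79  58  29  13  15  25  30  48 138 215 217 218 215
 217 227 225]
   0.1 [213 140  94  95  95  88  78  71  63  61  58  56  86 175 215 218 219 217
 214 218 181]
30 mouth [273.  316.4] shoulder [245.8 288.8]
   0.05 [215 214 202 117  36  26  26  27  27  23  21  15   9  10  10   9  27 192
 236 237 237]
   0.065 [219 222 222 215 134  61  27  20  19  12  17  30  12   9  33 191 214 214
 213 226 239]
   0.08 [218 220 220 192  94  83  83  78  65  29  10  15  41  56  97 214 221 217
 219 218 220]
   0.1 [219 221 213 140  94  94  93  86  80  73  66  61  59  57 106 133 157 215
 222 205 156]
35 mouth [278.8 314.2] shoulder [247.8 287.9]
   0.05 [214 217 214 202 117  34  26  26  28  26  21  20  11  11   9   8  26 171
 224 232 238]
   0.065 [222 220 222 222 215 134  77  42  26  14  11  26  34  14  23  64 208 215
 219 214 213]
   0.08 [221 219 217 222 215 138  83  84  81  76  64  32  28  52  58  64 199 215
 216 217 215]
   0.1 [222 220 219 221 212 137  95  94  93  87  81  74  65  62  59  53  61  68
  66 111 128]
40 mouth [284.4 311.7] shoulder [249.6 287. ]
   0.05 [217 215 218 214 174  65  34  26  26  27  24  21  15  11   9   9  22 170
 215 215 213]
   0.065 [221 222 219 222 222 215 162  83  75  40  14  12  21  22  27  39  66 205
 218 219 218]
   0.08 [222 222 221 215 220 218 187  85  86  88  80  73  68  58  60  58  61 104
 169 210 221]
   0.1 [223 224 221 217 218 220 187 111  95  94  91  86  79  73  69  63  56  68
  83  66  63]
```

Tilt from the outline is about 34°, so the adapter is in line. I'll advance along the peg in small steps with a firmer grip and watch the axial and cross forces.

```bash
cat > f.py <<'E'
from h import *
P=[];F=[]
for _ in range(4):
    get_image("top");s=ctrl.get_state();P.append(s["position"]);F.append(s["ft_force"])
p=np.mean(P,0);F=np.mean(F,0)-[0.2,0,-1.1];u=np.array([-.9973,.0735,0]);a=.5736*u+[0,0,.8192];x=-.8192*u+[0,0,.5736]
tip=np.array([.561,-.3097,.123]);G=p+[0,0,.019]
print("t",round(s["time"],2),"pos",np.round(p,4),"axial",round(F@a,2),"Fx_peg",round(F@x,2),"Fy",round(F[1],2),"| est s mm",round(((G-tip)@a)*1000+60-110,1),"off x",round((G-tip)@x*1000,1),"w",round(s["grip_width"],3))
E
python3 f.py
python3 -m crank '[[[0,0,0,0,1],[-1.4,0,2,0,1],[-1.5,0,2.1,0,1],[0,0,0,0,1],[0,0,0,0,1]]]' 20 >/dev/null; python3 f.py
python3 -m crank '[[[-1.4,0,2,0,1],[-1.5,0,2.1,0,1],[0,0,0,0,1],[0,0,0,0,1]]]' 20 >/dev/null; python3 f.py
```

```text
t 14.87 pos [ 0.5085 -0.306   0.1796] axial -0.25 Fx_peg -0.96 Fy 0.32 | est s mm 42.1 off x 0.3 w 0.296
t 15.48 pos [ 0.5116 -0.3062  0.1753] axial 0.58 Fx_peg -0.93 Fy -0.21 | est s mm 36.8 off x 0.3 w 0.297
t 16.02 pos [ 0.5146 -0.3064  0.1711] axial -0.99 Fx_peg -0.79 Fy 0.07 | est s mm 31.6 off x 0.4 w 0.298
```

```bash

python3 -m crank '[[[-1.4,0,2,0,1],[-1.5,0,2.1,0,1],[0,0,0,0,1],[0,0,0,0,1]]]' 25 >/dev/null; python3 f.py
python3 -m crank '[[[-1.4,0,2,0,1],[0,0,0,0,1],[0,0,0,0,1]]]' 25 >/dev/null; python3 f.py
python3 -m crank '[[[-1.4,0,2,0,1],[0,0,0,0,1],[0,0,0,0,1]]]' 25 >/dev/null; python3 f.py
```

```text
t 16.55 pos [ 0.5174 -0.3066  0.1672] axial 1.55 Fx_peg -0.13 Fy -0.52 | est s mm 26.8 off x 0.4 w 0.297
t 17.0 pos [ 0.5188 -0.3068  0.1652] axial 3.04 Fx_peg 0.27 Fy 0.02 | est s mm 24.5 off x 0.5 w 0.295
t 17.45 pos [ 0.5202 -0.3068  0.1632] axial 2.46 Fx_peg 0.11 Fy 0.03 | est s mm 21.9 off x 0.5 w 0.296
```

```bash

for i in 1; do python3 -m crank '[[[-1.4,0,2,0,1],[0,0,0,0,1],[0,0,0,0,1]]]' 35 >/dev/null; python3 f.py
python3 -m crank '[[[-1.4,0,2,0,1],[0,0,0,0,1],[0,0,0,0,1]]]' 35 >/dev/null; python3 f.py
python3 -m crank '[[[-0.9,0,1.2,0,1],[0,0,0,0,1],[0,0,0,0,1]]]' 35 >/dev/null; python3 f.py; done
```

```text
t 17.9 pos [ 0.5216 -0.3069  0.1612] axial 2.72 Fx_peg 0.76 Fy -0.71 | est s mm 19.5 off x 0.5 w 0.296
t 18.35 pos [ 0.523  -0.307   0.1592] axial 2.74 Fx_peg 0.56 Fy 0.1 | est s mm 17.0 off x 0.5 w 0.293
t 18.8 pos [ 0.5238 -0.3071  0.1581] axial 4.46 Fx_peg 0.79 Fy -0.09 | est s mm 15.7 off x 0.5 w 0.294
```

```bash

python3 -m crank '[[[-0.9,0,1.2,0,1],[0,0,0,0,1],[0,0,0,0,1]]]' 40 >/dev/null; python3 f.py
python3 -m crank '[[[-0.9,0,1.2,0,1],[0,0,0,0,1],[0,0,0,0,1]]]' 40 >/dev/null; python3 f.py
```

```text
t 19.25 pos [ 0.5247 -0.3072  0.1568] axial 4.09 Fx_peg 0.43 Fy 0.07 | est s mm 14.1 off x 0.5 w 0.29
t 19.7 pos [ 0.5256 -0.3072  0.1556] axial 4.12 Fx_peg 0.7 Fy -0.04 | est s mm 12.6 off x 0.5 w 0.295
```

```bash

python3 -m crank '[[[-0.9,0,1.2,0,1],[0,0,0,0,1],[0,0,0,0,1]]]' 40 >/dev/null; python3 f.py
```

```text
t 20.15 pos [ 0.5265 -0.3073  0.1544] axial 3.4 Fx_peg 1.3 Fy 0.13 | est s mm 11.1 off x 0.6 w 0.294
```

```bash

python3 -m crank '[[[-0.9,0,1.2,0,1],[0,0,0,0,1],[0,0,0,0,1]]]' 40 >/dev/null; python3 f.py
python3 -m crank '[[[-0.6,0,0.8,0,1],[0,0,0,0,1],[0,0,0,0,1]]]' 40 >/dev/null; python3 f.py
```

```text
t 20.6 pos [ 0.5274 -0.3073  0.1532] axial 3.94 Fx_peg 1.2 Fy 0.08 | est s mm 9.6 off x 0.6 w 0.297
t 21.05 pos [ 0.5279 -0.3074  0.1526] axial 6.31 Fx_peg 0.96 Fy 0.59 | est s mm 8.8 off x 0.7 w 0.297
```

```bash

python3 -m crank '[[[-0.6,0,0.8,0,1],[0,0,0,0,1],[0,0,0,0,1]]]' 40 >/dev/null; python3 f.py
python3 -m crank '[[[-0.6,0,0.8,0,1],[0,0,0,0,1],[0,0,0,0,1]]]' 40 >/dev/null; python3 f.py
```

```text
t 21.5 pos [ 0.5283 -0.3075  0.1521] axial 9.29 Fx_peg 1.58 Fy 1.04 | est s mm 8.2 off x 0.7 w 0.292
t 21.95 pos [ 0.5286 -0.3076  0.1517] axial 12.04 Fx_peg 1.81 Fy 1.47 | est s mm 7.8 off x 0.7 w 0.296
```

Collar felt: the axial force climbs steadily from the roughly 4 N sliding level. One more small step to about 10 N on the collar, then I'll hold for over a second.

```bash

python3 -m crank '[[[-0.4,0,0.6,0,1],[0,0,0,0,1],[0,0,0,0,1],[0,0,0,0,1]]]' 40 >/dev/null; python3 f.py
python3 -m crank '[[[0,0,0,0,1],[0,0,0,0,1],[0,0,0,0,1],[0,0,0,0,1],[0,0,0,0,1],[0,0,0,0,1],[0,0,0,0,1],[0,0,0,0,1],[0,0,0,0,1],[0,0,0,0,1]]]' >/dev/null; python3 f.py
```

```text
t 22.48 pos [ 0.5287 -0.3076  0.1515] axial 14.61 Fx_peg 2.16 Fy 2.07 | est s mm 7.5 off x 0.8 w 0.296
t 23.52 pos [ 0.5287 -0.3076  0.1515] axial 14.33 Fx_peg 1.35 Fy 1.58 | est s mm 7.5 off x 0.8 w 0.295
```

```bash

python3 -m crank '[[[0,0,0,0,0.2],[0,0,0,0,-0.2],[0,0,0,0,-0.6],[0,0,0,0,-1],[0,0,0,0,-1],[0,0,0,0,-1],[0,0,0,0,-1],[0,0,0,0,-1]]]' |grep -E "ft|width"
python3 -m crank '[[[0,0,-5,0,-1],[0,0,-15,0,-1],[0,0,-25,0,-1],[0,0,-30,0,-1],[0,0,-30,0,-1],[0,0,-20,0,-1],[0,0,0,0,-1]]]'
python3 - <<'E'
from h import *
# outline of seated adapter, clear of the gripper: expected positions for mouth at s=7
d=get_image("side");g=cv2.GaussianBlur(cv2.cvtColor(d["pixels"],7),(3,3),0).astype(float)
Ti=np.linalg.inv(np.array(d["T"]))
def proj(q):
    c=Ti@np.r_[q,1];return c[:2]/c[2]*d["fx"]+[d["cx"],d["cy"]]
u=np.array([-.9973,.0735,0]);a=.5736*u+[0,0,.8192];tip=np.array([.561,-.3097,.123]);M=tip-a*.053
n=np.cross(a,M-np.array(d["T"])[:3,3]);n/=np.linalg.norm(n)
for k in(.02,.04,.06,.08,.1,.105,.11,.115,.12,.13):
    print(k,np.int32([g[tuple(np.round(proj(M+a*k+n*w)[::-1]).astype(int))] for w in np.arange(-.04,.041,.004)]))
E
```

```text
ft_force: [-0.6, -0.9, -0.6]
grip_width: 0.818
time: 24.77
position: [0.5314, -0.3091, 0.2811]
tool_rot: [0.11, 3.131, -0.005]
ft_force: [-0.7, -0.7, -0.3]
grip_width: 1.002
grip_force: 0.0
0.02 [219 219 219 217 206 109  81  81  76  70  65  61  59  58  57  70 136 149
 142 101  63]
0.04 [216 211 210 217 200 111  51  54  56  58  58  61  60  57  55  53  98 143
 149 145 149]
0.06 [219 219 215 215 206  94  51  63  90  88  71  63  80  82  76  75 191 218
 229 238 237]
0.08 [219 216 219 219 214 173  68  51  77  77  62  58  57  59  75 201 237 235
 237 235 235]
0.1 [212 216 217 215 211 207 111  61  88 104  88  74  60  59 142 235 236 234
 238 236 235]
0.105 [217 217 217 216 214 209 119  74 105 109 107 105  78  59 128 232 236 236
 238 238 235]
0.11 [214 216 215 216 215 200  90  77 103 113 108  99  67  56 125 231 237 238
 237 237 234]
0.115 [214 216 217 216 213 207 154  73  66  68  81  69  67 153 225 237 235 234
 235 236 235]
0.12 [191 186 212 214 213 213 213 189 154  65  66  78 157 228 236 238 238 235
 235 234 236]
0.13 [ 10  11  47 193 212 217 214 227 237 237 237 235 238 237 237 237 236 237
 238 238 235]
```

The numeric outline shows the adapter straight on the peg axis, with the stem top at about 115 mm from the felt collar level. It stayed put after release.

```bash
python3 -c "
from bench import job
print(job.close_job())"
```

```text
the job is handed in; nothing more can be done
None
```

I hung the tall adapter on the slim peg, pressed it on the collar at about 10 N (my estimate after subtracting pad friction) for over a second, released it and handed the job in. The hand-in returned no verdict; the last side picture shows it seated in line with the peg.

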